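# Morning check of a coin drawer's catch

### The job

Before the shop opens, check the catch of the white coin box that has the red release button: press the red button so that its latched drawer springs out, then push that drawer fully home until it clicks and stays shut. Leave the drawer of the other box, the one with the green button, shut.

Things in the scene. Friction and masses are not known exactly. Their poses are not given: they have to be found in the camera images.
- red_release_top (a point): Centre of the top of the red round button (34 mm across) on a fixed white coin box 150 deep x 130 wide x 64 high; 77 mm above the table, 13 above the box, 100 behind its front. x: level, from the box's front to its back; z up. Sinks 9 mm at most, the catch lets go at about 6; 3 N holds it fully down; springs back. The drawer then springs out by itself in half a second.
- red_tray_front (a point): Centre of the outer face of that drawer's flat black front plate (118 wide, 46 high, 8 mm thick, 11 to 57 mm above the table; no handle); moves with the drawer, axes as the button: the drawer comes out along -x, is pushed home along +x. Shut, this face stands 8 mm in front of the box's front.
- red_tray (a joint): How far the red-button box's drawer is out, m: 0 shut and latched, 0.055 fully out. A spring drives it out; only the catch holds it. To latch, push it 1 to 2 mm past 0 (hard stop at -0.004): the catch snaps up and, let go, it rests at 0. Pushing takes up to about 5 N, most in the last 20 mm.
- green_tray (a joint): The same for the drawer of the second, otherwise identical white coin box, whose button is green: 0 shut. It must stay shut.

How it is judged:
On the way:
1. the red-button box's drawer has sprung out (at least 45 mm) (value of joint red_tray above 0.045 m), for 0.1 s.
At the end, for the whole second after the job is handed in: The red-button box's drawer is home again and stays there by its catch (less than 8 mm out, at rest), and the green-button box's drawer is shut (less than 8 mm out) (value of joint each of red_tray, green_tray below 0.008 m and velocity of joint red_tray below 0.02 m/s); the robot touches nothing.
It fails at once if the green-button box's drawer comes out (more than 10 mm) (value of joint green_tray above 0.01 m).
It also fails if it takes over 38 s, if anything falls off the work surface, if the arm or the gripper's body presses on something with over 40 N, if the wrist force passes 120 N, or if a joint passes its speed limit or range.

### The arm

A 6-joint arm with a two-finger parallel gripper is mounted at the origin on a cart in front of the work surface, level with it; the furniture and walls round the work are solid. World frame = base frame: x ahead of the robot, y to its left, z up, the work surface at z = 0. Lengths are in m, angles in rad, forces in N, time in s.
With the tool pointing down it reaches from about 0.35 to 0.975 m from the base axis. Payload 4.9 kg.
Tool frame: the origin (TCP) lies midway between the tips of the shut fingers; the grasp point (between the pads) lies 19 mm behind it; z points along the fingers, y is the line along which they close (so a half turn about z gives the same grasp; the last joint's range is limited). The gripper opens to 85 mm and grips with 20 to 120 N. Pads are 22 mm wide; open, the fingers measure 114 mm over their backs; the gripper's body (76 mm by 85 mm) begins 54 mm behind the grasp point. The pads swing forward as they close: fully open they stand 13 mm farther back than shut.
Start: joints at [1.196, 0.053, 1.613, -0, 1.476, -0.119], TCP at [0.158, 0.605, 0.231] pointing down, gripper open.
Joint ranges: [-3.01, 3.01], [-1.01, 2.22], [0.06, 2.58], [-1.02, 4.17], [0.09, 2.62], [-3.14, 3.14]. Speed limits (rad/s): [2.57, 2.57, 3.14, 3.14, 3.14, 3.14].

### API

Orientations are given as a unit quaternion [w, x, y, z].
In Python, from plant import state, grab_frame, camera_info, job_done, spot_in, masks_of, pinpoint gives the robot as it stands.
- The arm moves only by the shell command python3 -m handwheel 'ROWS' [OPENING]. ROWS is JSON, a list that holds one entry, the list of rows, each a list of 6 numbers: the shift along the world's x, y, z in m, then the turn, a rotation vector about the world's x, y, z in degrees. In form: [[[tx, ty, tz, ax, ay, az], ...]]. A call has 1 to 20 rows; each row shifts and turns the commanded pose from where the row before left it; what a row does not reach is not made up. A row lasts 1/12 s, in which the tool goes at most 41.7 mm and 7.16 degrees, less where a joint would pass 70% of its speed; a pose out of reach is approached as far as the arm can. A call is refused whole if a number of a shift passes 0.0417 or a number of a turn 7.16, either way. A call with a gripper value outside its range is refused whole. OPENING is the opening, from 0 (shut) to 1 (fully open), set as the call begins (- or left out, the last holds). The fingers move at their own pace and stop on an object; the grip force is fixed at half the most. Time passes only in rows, so rows that do not move let the fingers close. It gives the time, the measured TCP pose, the force, the opening and the grip force at its end, in the units of the state.
- state(): the state, without advancing time (a new reading comes with each control period).
- grab_frame(name): name is "scene" or "top" or "wrist"; returns (picture, depth): 384x512x3 uint8, blue, green, red; 384x512 float32, m along the optical axis (not along the pixel's ray), 0 where there is no reading.
- camera_info(name): a dict with "fx", "fy", "cx", "cy" (pixels), "T" (4x4, takes a point from camera to world coordinates). Camera axes: x right, y up, looking along -z (the intrinsics and any distortion apply to the point x, -y, -z); pixel columns grow to the right and rows downward; lengths in m; the calibration is good to about 2 mm. A picture is of the moment at which its call begins: read the wrist's pose just before it. camera_info takes no time and is no camera call; for the wrist camera it gives the pose at the moment of the call.
- job_done(): hands the job in; it is judged then, once.
Trained networks look in the newest picture that a camera, given by its name, has taken for a name from the list of things; names that differ only in an ending like _2 or _b are one class to them, and where a whole thing is asked for, a point or a joint stands for the part that bears it (a point fixed in the world has none). Each returns a list of dicts, best first, with "conf" (0 to 1); they miss things now and then, are a little off and sometimes report something else, mostly with a low value. They report only what shows in the picture. A call takes as long as a camera call.
- spot_in(camera, thing): "box" ([left, top, width, height] in pixels, round what is visible of it).
- masks_of(camera, thing): "region" (384x512 bool, what is visible of it) and "box" ([left, top, width, height] in pixels, round what is visible of it).
- pinpoint(camera, thing): "position" ([column, row] in pixels: a listed point, or the origin of a listed thing).
The state is a dict: "time": time; "joint_pos": joint angles; "joint_vel": joint speeds; "joint_efforts": joint torques, N m; "tool_pos": TCP position; "tool_rot": TCP orientation; "contact_force": force on the tool from outside, world axes, zero at the start; "ft_torque": the same for the moment, N m; "gripper_width": opening from 0.0 (shut) to 1.0 (fully open); "grasp_force": force on a finger pad.
Only numpy, scipy, OpenCV 4.12 (cv2) and the standard library are available. Lean on these libraries where they do the work, as an engineer would, in place of code of your own. Each camera call takes 0.05 s, during which the arm holds its last target. There are 200 camera calls.

## Working session

There is one attempt and no reset: what is moved stays moved. The work goes in short steps, Python scripts to look and compute and a shell command to move; the robot and the scene stay as the last step left them, time stands still between calls to the robot, and variables do not carry over. Pictures are saved under pics/ and viewed, at most 10 in all, crops included, and the job is handed in when it is done.

```bash
mkdir -p pics
cat > h.py <<'E'
import numpy as np,cv2
from plant import *
def world(cam,px,depth,win=2):
    i=camera_info(cam);u,v=px;r,c=int(round(v)),int(round(u))
    p=depth[max(r-win,0):r+win+1,max(c-win,0):c+win+1];d=np.median(p[p>0])
    q=np.array([(u-i['cx'])/i['fx']*d,-(v-i['cy'])/i['fy']*d,-d,1])
    return (i['T']@q)[:3]
E
python3 - <<'E'
from h import *
ims=[]
for c in ['scene','top']:
    im,d=grab_frame(c); ims.append(im.copy())
    print(c,{k:v for k,v in camera_info(c).items() if k!='T'})
    for t in ['red_release_top','red_tray_front']:
        for r in pinpoint(c,t)[:3]: print(c,t,np.round(r['position'],1),round(r['conf'],2),world(c,r['position'],d).round(4))
cv2.imwrite('pics/a.png',cv2.resize(np.hstack(ims),(800,300)))
print(state()['time'])
E
```

```text
scene {'fx': 446.1217088795836, 'fy': 446.1217088795836, 'cx': 249.5848271060491, 'cy': 195.46735145707}
scene red_release_top [318.4 198.1] 0.67 [ 0.6297 -0.0534  0.0776]
scene red_tray_front [293.6 244.9] 0.73 [ 0.5227 -0.0697  0.0317]
top {'fx': 420.9417923275185, 'fy': 420.9417923275185, 'cx': 251.1645515601256, 'cy': 187.03063334573687}
top red_release_top [320.9 148.4] 0.48 [ 0.6335 -0.0465  0.0786]
top red_tray_front [332.5 199.4] 0.76 [ 0.5314 -0.0708  0.0635]
0.3
```

View pics/a.png

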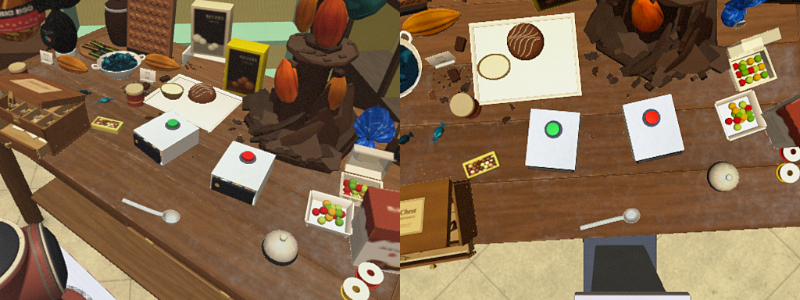

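The left half (scene) and the right half (top) both show two white boxes. The red button is at about (248,156) in scene and (652,117) in top, and the green one is to its left. The networks' points lie on the red box. Next I'll refine the button centre and the box yaw.

Run:
```python
from h import *
for c,p in [('scene',(318,198)),('top',(321,148))]:
    im,d=grab_frame(c);b=im.astype(int)
    m=((b[...,2]>130)&(b[...,1]<80)&(b[...,0]<80)).astype(np.uint8)
    n,l,s,ce=cv2.connectedComponentsWithStats(m)
    k=min(range(1,n),key=lambda k:np.hypot(*(ce[k]-p))+ (1e3 if s[k][4]<20 else 0))
    print(c,s[k],ce[k],world(c,ce[k],d).round(4))
    i=camera_info(c);v,u=np.mgrid[:384,:512]
    q=np.stack([(u-i['cx'])/i['fx']*d,-(v-i['cy'])/i['fy']*d,-d,np.ones_like(d)],-1)@i['T'].T
    f=(abs(q[...,2]-.064)<.006)&(np.hypot(q[...,0]-.6,q[...,1]+.06)<.14)&(b.min(2)>120)
    n,l,s,ce=cv2.connectedComponentsWithStats(f.astype(np.uint8)); k=1+s[1:,4].argmax()
    P=q[l==k][:,:2].astype(np.float32)
    r=cv2.minAreaRect(P*1000);print(r,q[l==k][:,2].mean());print(cv2.boxPoints(r).round(0).tolist())
st=state();print(st['tool_pos'],st['tool_rot'],st['time'])
```

```text
scene [310 194  16  12 148] [317.2027027  199.24324324] [ 0.6256 -0.0531  0.077 ]
((604.520263671875, -56.397735595703125), (153.809326171875, 130.3401641845703), 12.459630966186523) 0.06422500050435997
[[515.0, -9.0], [543.0, -137.0], [694.0, -103.0], [666.0, 24.0]]
top [314 142  17  17 231] [321.95238095 149.7965368 ] [ 0.6306 -0.0485  0.0789]
((605.9970703125, -54.663475036621094), (149.47378540039062, 130.24061584472656), 12.499751091003418) 0.06572103018225893
[[519.0, -7.0], [547.0, -134.0], [693.0, -102.0], [665.0, 25.0]]
[0.15807805 0.6045837  0.23115577] [-4.45471278e-05  1.27520577e-01  9.91835916e-01 -1.26350628e-04] 0.4
```

```bash
python3 -m handwheel '[[[0.0235,-0.0327,0,0,0,1.36],[0.0235,-0.0327,0,0,0,1.36],[0.0235,-0.0327,0,0,0,1.36],[0.0235,-0.0327,0,0,0,1.36],[0.0235,-0.0327,0,0,0,1.36],[0.0235,-0.0327,0,0,0,1.36],[0.0235,-0.0327,0,0,0,1.36],[0.0235,-0.0327,0,0,0,1.36],[0.0235,-0.0327,0,0,0,1.36],[0.0235,-0.0327,0,0,0,1.36],[0.0235,-0.0327,0,0,0,1.36],[0.0235,-0.0327,0,0,0,1.36],[0.0235,-0.0327,0,0,0,1.36],[0.0235,-0.0327,0,0,0,1.36],[0.0235,-0.0327,0,0,0,1.36],[0.0235,-0.0327,0,0,0,1.36],[0.0235,-0.0327,0,0,0,1.36],[0.0235,-0.0327,0,0,0,1.36],[0.0235,-0.0327,0,0,0,1.36],[0.0235,-0.0327,0,0,0,1.36]]]' 0
python3 - <<'E'
from h import *
im,d=grab_frame('wrist');b=im.astype(int)
m=((b[...,2]>130)&(b[...,1]<80)&(b[...,0]<80)).astype(np.uint8)
n,l,s,ce=cv2.connectedComponentsWithStats(m)
for k in range(1,n):
    if s[k][4]>100: print(s[k],ce[k],world('wrist',ce[k],d).round(4))
for r in pinpoint('wrist','red_release_top')[:2]: print(r['position'],r['conf'],world('wrist',r['position'],d).round(4))
print(state()['tool_pos'],state()['time'])
cv2.imwrite('pics/b.png',im)
E
```

```text
time: 2.07
tool_pos: [0.629, -0.0513, 0.2313]
tool_rot: [0.0, -0.11, 0.994, 0.0]
contact_force: [-0.4, 1.2, 0.2]
gripper_width: -0.001
grasp_force: 0.0
[ 19 108  19  17 215] [ 28.20930233 115.06046512] [ 0.6287 -0.2902  0.0407]
[ 48 111  15  14 141] [ 54.70921986 117.36879433] [ 0.6284 -0.2745  0.0234]
[  8 194  14  15 143] [ 14.81118881 201.71328671] [ 0.7317 -0.3149  0.0206]
[ 16 213  12  15 113] [ 21.98230088 220.73451327] [ 0.7528 -0.3061  0.0211]
[261.0, 176.5] 0.83 [ 0.6299 -0.0518  0.0759]
[ 0.6301396  -0.05409703  0.23047974] 2.1667
```

View pics/b.png

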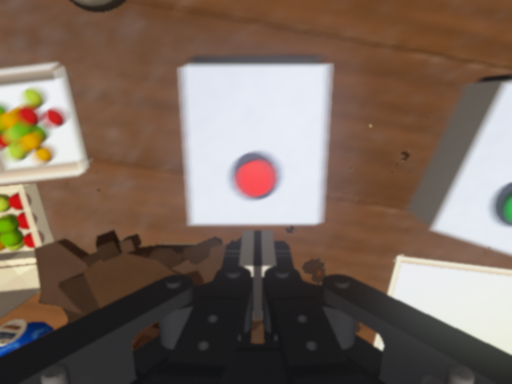

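The box's front faces up in the wrist view. The red button is at (256,177), which agrees with the top camera to within about 3 mm, and the fingers are above it. Pressing now.

```bash
python3 -m handwheel '[[[0,0.003,-0.018,0,0,0],[0,0,-0.018,0,0,0],[0,0,-0.018,0,0,0],[0,0,-0.018,0,0,0],[0,0,-0.018,0,0,0],[0,0,-0.018,0,0,0],[0,0,-0.018,0,0,0],[0,0,-0.018,0,0,0],[0,0,-0.003,0,0,0],[0,0,-0.003,0,0,0],[0,0,-0.003,0,0,0],[0,0,-0.003,0,0,0],[0,0,-0.003,0,0,0],[0,0,-0.003,0,0,0],[0,0,0,0,0,0],[0,0,0,0,0,0],[0,0,0,0,0,0],[0,0,0,0,0,0]]]'
python3 - <<'E'
from h import *
im,d=grab_frame('scene')
for r in pinpoint('scene','red_tray_front')[:2]: print(r['position'],r['conf'],world('scene',r['position'],d).round(4))
cv2.imwrite('pics/c.png',im)
E
```

```text
time: 3.67
tool_pos: [0.6288, -0.0464, 0.07]
tool_rot: [0.001, -0.109, 0.994, -0.0]
contact_force: [1.8, 1.1, 1.7]
gripper_width: -0.002
grasp_force: 1.1
[283.3, 263.0] 0.61 [ 0.4703 -0.0822  0.0329]
```

View pics/c.png

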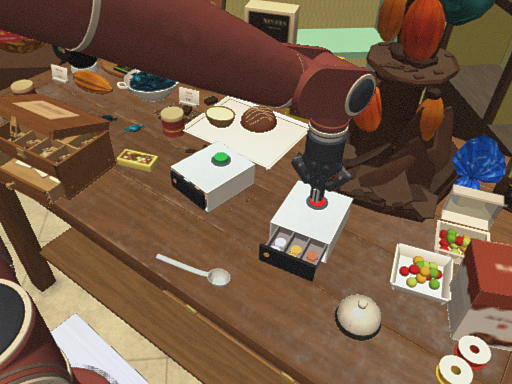

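The drawer of the red box is out, with its face at (283,263), i.e. (0.470,-0.082). That matches the expected 55 mm, and the green drawer is still shut. Next I'll lift, go round in front and lower.

```bash
python3 -m handwheel '[[[0,0,0.033,0,0,0],[0,0,0.033,0,0,0],[0,0,0.034,0,0,0],[-0.0255,-0.006,0,0,0,0],[-0.0255,-0.006,0,0,0,0],[-0.0255,-0.006,0,0,0,0],[-0.0255,-0.006,0,0,0,0],[-0.0255,-0.006,0,0,0,0],[-0.0255,-0.006,0,0,0,0],[-0.0255,-0.006,0,0,0,0],[-0.0255,-0.006,0,0,0,0],[0,0,-0.017,0,0,0],[0,0,-0.017,0,0,0],[0,0,-0.017,0,0,0],[0,0,-0.017,0,0,0],[0,0,-0.017,0,0,0],[0,0,-0.017,0,0,0],[0,0,-0.017,0,0,0],[0,0,-0.017,0,0,0],[0,0,0,0,0,0]]]'
python3 - <<'E'
from h import *
im,d=grab_frame('wrist')
for c in ['wrist','top']:
  if c=='top': im2,d=grab_frame(c)
  for r in pinpoint(c,'red_tray_front')[:2]: print(c,r['position'],r['conf'],world(c,r['position'],d).round(4))
s=state();print(s['tool_pos'],s['contact_force'],s['time'])
cv2.imwrite('pics/d.png',im)
E
```

```text
time: 5.43
tool_pos: [0.4203, -0.093, 0.0291]
tool_rot: [-0.004, -0.109, 0.994, 0.002]
contact_force: [-0.2, 0.3, -0.8]
gripper_width: -0.001
grasp_force: 0.0
wrist [254.7, 346.8] 0.65 [ 0.4128 -0.098   0.1088]
top [336.5, 226.1] 0.73 [ 0.477  -0.0792  0.0569]
[ 0.42464582 -0.09462498  0.03424917] [-0.10353506 -0.4347578   0.34464827] 5.6333
```

View pics/d.png

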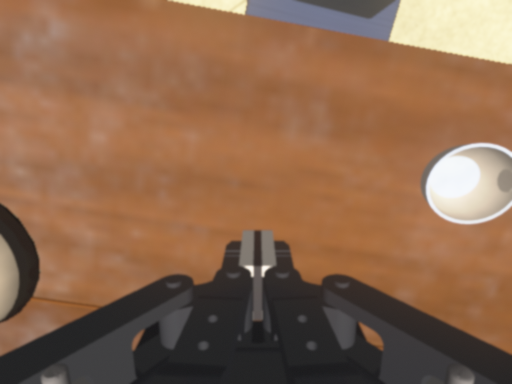

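The wrist view shows the shut fingertips at (257,240) in front of the drawer. The spoon at (470,185) and the pumpkin at (10,260) are clear of them. Now pushing along the box axis.

```bash
python3 -m handwheel '[[[0.0078,0.0017,0,0,0,0],[0.0078,0.0017,0,0,0,0],[0.0078,0.0017,0,0,0,0],[0.0078,0.0018,0,0,0,0],[0.0078,0.0017,0,0,0,0],[0.0078,0.0017,0,0,0,0],[0.0078,0.0018,0,0,0,0],[0.0078,0.0017,0,0,0,0],[0.0078,0.0017,0,0,0,0],[0.0078,0.0018,0,0,0,0],[0,0,0,0,0,0],[0,0,0,0,0,0],[0,0,0,0,0,0]]]'
python3 - <<'E'
from h import *
s=state();print(s['tool_pos'],s['contact_force'],s['time'])
im,d=grab_frame('scene')
for r in pinpoint('scene','red_tray_front')[:2]: print(r['position'],r['conf'],world('scene',r['position'],d).round(4))
cv2.imwrite('pics/e.png',cv2.resize(im[150:310,180:400],(770,560)))
E
```

```text
time: 6.72
tool_pos: [0.5021, -0.077, 0.0332]
tool_rot: [0.0, -0.109, 0.994, 0.0]
contact_force: [-1.7, -1.5, 0.9]
gripper_width: 0.002
grasp_force: 1.1
[ 0.50214536 -0.07702039  0.03315286] [-1.71874199 -1.45321027  0.93554211] 6.7167
[292.7, 246.7] 0.94 [ 0.4943 -0.0846  0.0624]
```

View pics/e.png

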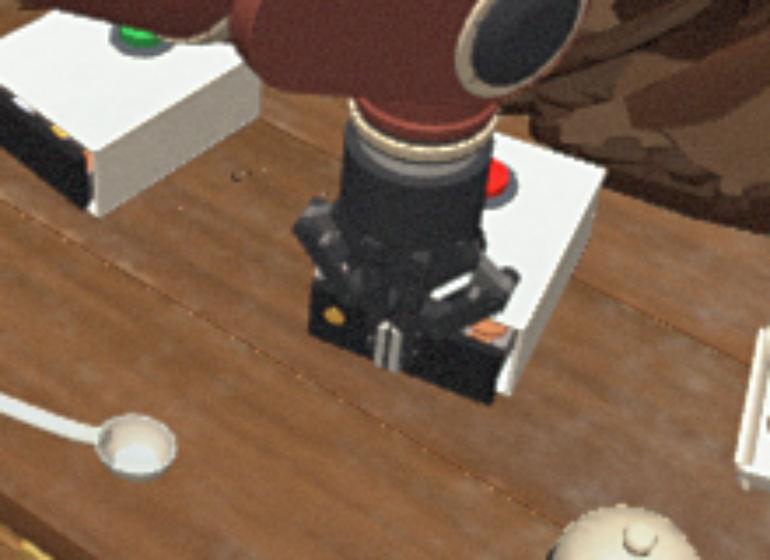

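The drawer is nearly home, about 10 mm out, with the fingertips at (388,345) centred on its front plate and the button clear. Creeping in.

```bash
python3 -m handwheel '[[[0.002,0.0004,0,0,0,0],[0.002,0.0004,0,0,0,0],[0.002,0.0005,0,0,0,0],[0.002,0.0004,0,0,0,0],[0,0,0,0,0,0],[0,0,0,0,0,0]]]';python3 -m handwheel '[[[0.002,0.0004,0,0,0,0],[0.001,0.0002,0,0,0,0],[0,0,0,0,0,0],[0,0,0,0,0,0]]]'
```

```text
time: 7.32
tool_pos: [0.51, -0.0753, 0.0331]
tool_rot: [-0.0, -0.109, 0.994, 0.0]
contact_force: [-1.8, -0.9, 0.7]
gripper_width: -0.0
grasp_force: 1.4
time: 7.65
tool_pos: [0.5131, -0.0746, 0.0331]
tool_rot: [-0.0, -0.109, 0.994, 0.0]
contact_force: [-1.2, 0.1, 0.2]
gripper_width: -0.001
grasp_force: 1.1
```

```bash
python3 -m handwheel '[[[0.002,0.0004,0,0,0,0],[0,0,0,0,0,0],[0,0,0,0,0,0]]]';python3 -m handwheel '[[[0.002,0.0004,0,0,0,0],[0,0,0,0,0,0],[0,0,0,0,0,0]]]'
```

```text
time: 7.9
tool_pos: [0.5151, -0.0742, 0.0331]
tool_rot: [-0.0, -0.109, 0.994, 0.0]
contact_force: [-2.6, 0.1, -0.5]
gripper_width: -0.004
grasp_force: 1.1
time: 8.15
tool_pos: [0.5171, -0.0738, 0.0332]
tool_rot: [-0.0, -0.109, 0.994, 0.0]
contact_force: [-2.4, 0.4, -0.6]
gripper_width: 0.002
grasp_force: 1.1
```

Run:
```python
from h import *
im,d=grab_frame('scene')
for r in pinpoint('scene','red_tray_front')[:2]: print(r['position'],r['conf'])
cv2.imwrite('pics/f.png',cv2.resize(im[150:310,180:400],(770,560)))
```

```text
[297.2, 242.2] 0.82
```

View pics/f.png

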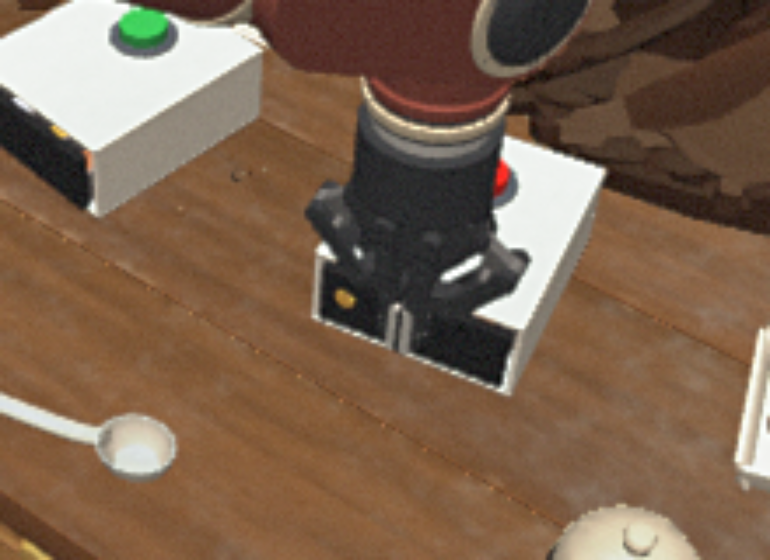

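The drawer plate now looks almost flush with the box front, with the fingertips at (398,330). I'll keep going until the hard stop shows in the force.

```bash
for i in 1 ; do python3 -m handwheel '[[[0.002,0.0004,0,0,0,0],[0,0,0,0,0,0],[0,0,0,0,0,0]]]';python3 -m handwheel '[[[0.001,0.0002,0,0,0,0],[0,0,0,0,0,0],[0,0,0,0,0,0]]]'; done | grep -E "tool_pos|force"
```

```text
tool_pos: [0.5174, -0.0737, 0.0331]
contact_force: [-10.7, -0.5, 4.7]
grasp_force: 4.7
tool_pos: [0.5175, -0.0737, 0.0331]
contact_force: [-14.0, -1.9, 7.6]
grasp_force: 6.8
```

The hard stop is reached: the tool has stopped and the force is 14 N. I'll back off along -x, raise and look.

```bash
python3 -m handwheel '[[[-0.004,-0.0009,0,0,0,0],[-0.008,-0.0017,0,0,0,0],[-0.015,-0.0033,0,0,0,0],[-0.02,-0.0044,0,0,0,0],[-0.02,-0.0044,0,0,0,0],[-0.02,-0.0044,0,0,0,0],[-0.005,0,0.02,0,0,0],[0,0,0.04,0,0,0],[0,0,0.04,0,0,0],[0,0,0.04,0,0,0],[0,0,0.04,0,0,0],[0,0,0,0,0,0],[0,0,0,0,0,0],[0,0,0,0,0,0]]]'
python3 - <<'E'
from h import *
im,d=grab_frame('scene')
for r in pinpoint('scene','red_tray_front')[:2]: print(r['position'],r['conf'],world('scene',r['position'],d).round(4))
cv2.imwrite('pics/g.png',cv2.resize(im[110:310,140:415],(770,560)))
E
```

```text
time: 9.92
tool_pos: [0.4284, -0.0926, 0.2136]
tool_rot: [0.001, -0.109, 0.994, -0.0]
contact_force: [-0.5, -0.1, -0.1]
gripper_width: -0.003
grasp_force: 0.0
[291.4, 244.3] 0.73 [ 0.5215 -0.065   0.0312]
```

View pics/g.png

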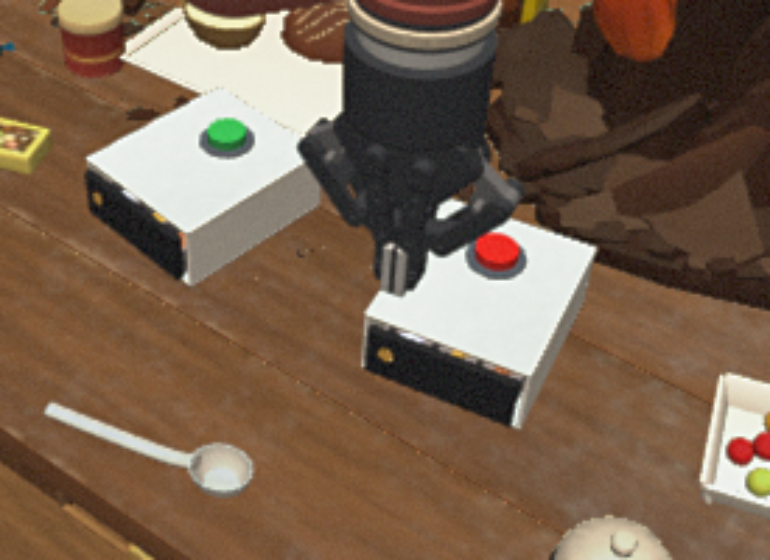

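The drawer of the red box is flush, with its face at (443,370) in the crop, i.e. (0.5215, …), the same as when it was shut at the start. The green drawer is shut and the arm is clear. Handing in.

```bash
python3 -c "
from plant import *
print(job_done())"
```

```text
the job is handed in; nothing more can be done
None
```

I pressed the red button and the drawer sprang out about 55 mm. I then pushed it home to its hard stop, and it stayed shut after I backed off; the green drawer stayed shut and the job is handed in (no verdict was returned).

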